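# Load bead jars into the gravity chute, caps to the low lip

### The job

Load the two slender bead jars, in either order, into the sloping chute so that they lie on their sides across it, both with the cap towards the lower of the chute's two side walls (the low lip), and have rolled all the way down, one against the end stop and the other behind it. Leave the squat jar standing where it is.

Things in the scene. Friction and masses are not known exactly. Their poses are not given: they have to be found in the camera images.
- chute: Fixed chute of smooth metal with a wooden end stop. Origin on the table under the low lip's outer face, half-way along. x level, downhill; y from tall wall to low lip; z up. Floor height 0.0486 - 0.266 x (m), from the open top x = -0.13 to the end stop x = 0.13 (50 mm high). Channel y = -0.108 to -0.006; lip 15 mm, tall wall 34 mm above floor, both 6 mm thick. Jars let go across it, uphill, roll down and rest at x = 0.108 and 0.065.
- jar_a_center (a point): A slender bead jar, lying on its side on the table: round amber body 44 mm in diameter, 62 mm long; on one end a narrower metal cap 30 mm in diameter, 14 mm long; about 90 g, rolls easily. Point: centre of the body (cap not counted), on its axis, 22 mm above the table. x axis: along the jar, towards the cap; y and z turn as it rolls. Grip across the body.
- jar_b_center (a point): The other slender bead jar, lying on its side on the table: round amber body 44 mm in diameter, 62 mm long; on one end a narrower metal cap 30 mm in diameter, 14 mm long; about 90 g, rolls easily. Point: centre of the body (cap not counted), on its axis, 22 mm above the table. x axis: along the jar, towards the cap; y and z turn as it rolls. Grip across the body.
- squat_jar_center (a point): A squat bead jar that stands upright and is not to be loaded: amber body 62 mm in diameter and 36 mm high, metal cap 52 mm in diameter and 14 mm high on top, 50 mm high in all. This point is its centre, 25 mm above the table.
Mind the look-alikes: they are no part of the job. Leave any green look-alike of the part that bears jar_b_center alone.

How it is judged:
By the outcome, as a careful person would: the job done as asked, in the order asked, and still so for the second after the job is handed in, with the robot touching nothing.
It also fails if it takes over 64 s, if anything falls off the work surface, if the arm or the gripper's body presses on something with over 40 N, if the wrist force passes 120 N, or if a joint passes its speed limit or range.

### The arm

A 6-joint arm with a two-finger parallel gripper is mounted at the origin on the work surface. World frame = base frame: x ahead of the robot, y to its left, z up, the work surface at z = 0. Lengths are in m, angles in rad, forces in N, time in s.
With the tool pointing down it reaches from about 0.35 to 1 m from the base axis. Payload 7.1 kg.
Tool frame: the origin (TCP) lies where the fingers leave the gripper's body, on its centre line; the fingertips stand 73 mm ahead of it and the grasp point (between the pads) lies 54 mm ahead of it (arm.tip_extent is the distance from the TCP to the fingertips, in m); z points along the fingers, y is the line along which they close (so a half turn about z gives the same grasp; the last joint's range is limited). The gripper opens to 85 mm and grips with 20 to 120 N. Pads are 22 mm wide; open, the fingers measure 114 mm over their backs; the gripper's body (76 mm by 85 mm) begins 54 mm behind the grasp point. The pads swing forward as they close: fully open they stand 13 mm farther back than shut.
Start: joints at [1.264, 0.423, 1.63, -0, 1.089, -0.019], TCP at [0.177, 0.599, 0.304] pointing down, gripper open.
Joint ranges: [-3, 3], [-0.9, 2.11], [0.09, 2.58], [-1.31, 4.45], [0.11, 2.69], [-2.54, 2.54]. Speed limits (rad/s): [2.39, 2.39, 3.01, 3.14, 3.14, 3.14].

### API

Orientations are given as a rotation vector (axis times angle).
In Python, from station import arm gives the robot as it stands.
- The arm moves only by the tool arm_command, never from a script. Its argument "moves" is a list that holds one entry, the list of rows, each a list of 5 numbers: the shift along the tool's x, y, z in m, then the turn about the tool's z in degrees, then the finger opening in m, from 0 to 0.0854. In form: [[[tx, ty, tz, roll, jaw], ...]]. A call has 1 to 20 rows; each row is the pose to reach, as a shift and turn from the pose commanded when the call began, along the tool's axes at that moment; what a row does not reach only later rows make up. A row lasts 1/8 s, in which the tool goes at most 62.5 mm and 10.7 degrees, less where a joint would pass 70% of its speed; a pose out of reach is approached as far as the arm can. A call with a gripper value outside its range is refused whole. The fingers move at their own pace and stop on an object; the grip force is fixed at half the most. Time passes only in rows, so rows that repeat a pose let the fingers close. It gives the time, the measured TCP pose, the force, the opening and the grip force at its end, in the units of the state.
- arm.get_state(): the state, without advancing time (a new reading comes with each control period).
- arm.get_image(name): name is "scene" or "side" or "wrist"; returns a dict with "color" (420x560x3 uint8, red, green, blue), "fx", "fy", "cx", "cy" (pixels), "xyz" and "rotation" of the camera in the world; the wrist camera has in their place "T_tool_cam" (4x4, takes a point from camera to tool coordinates, whose origin is the TCP and whose axes are the flange's). Camera axes: x right, y up, looking along -z (the intrinsics and any distortion apply to the point x, -y, -z); pixel columns grow to the right and rows downward; lengths in m; the calibration is good to about 2 mm. The wrist camera is an equidistant fisheye: a pixel r from the principal point sees the ray r / f radians off the axis. A picture is of the moment at which its call begins: read the wrist's pose just before it. There is no depth.
- arm.sign_off(): hands the job in; it is judged then, once.
The state is a dict: "time": time; "joints": joint angles; "joint_velocities": joint speeds; "joint_torque": joint torques, N m; "ee_pos": TCP position; "tcp_rot": TCP orientation; "wrist_force": force on the tool from outside, world axes, zero at the start; "ft_torque": the same for the moment, N m; "opening": finger opening in m; "grip_force": force on a finger pad.
Only numpy, scipy, OpenCV 4.12 (cv2) and the standard library are available. Lean on these libraries where they do the work, as an engineer would, in place of code of your own. Each camera call takes 0.05 s, during which the arm holds its last target. There are 200 camera calls.

## Working session

There is one attempt and no reset: what is moved stays moved. The work goes in short steps, Python scripts to look and compute and a tool call to move; the robot and the scene stay as the last step left them, time stands still between calls to the robot, and variables do not carry over. Pictures are saved under pics/ and viewed, at most 10 in all, crops included, and the job is handed in when it is done.

Besides the shell and the picture viewer there is one more tool, called after "Emit:" as name([rows], argument=value, ...), one row to a line, values as JSON. arm_command: Moves the arm, as the interface text tells. Its arguments: {"type":"object","properties":{"moves":{"type":"array"}},"required":["moves"]}

```bash
ls; mkdir -p pics
cat > h.py <<'E'
import numpy as np, cv2
from scipy.spatial.transform import Rotation as R
from station import arm
def save(im,n): cv2.imwrite('pics/'+n,cv2.cvtColor(im,cv2.COLOR_RGB2BGR))
def rotm(r):
    r=np.array(r,float); return r if r.shape==(3,3) else R.from_rotvec(r).as_matrix() if r.size==3 else R.from_quat(r).as_matrix()
def ray(im,u,v):
    d=np.array([(u-im['cx'])/im['fx'],-(v-im['cy'])/im['fy'],-1.]); return np.array(im['xyz']),rotm(im['rotation'])@d
def plane(im,u,v,z):
    o,d=ray(im,u,v); return o+d*(z-o[2])/d[2]
def proj(im,p):
    c=rotm(im['rotation']).T@(np.array(p)-im['xyz']); return [im['cx']-im['fx']*c[0]/c[2], im['cy']+im['fy']*c[1]/c[2]]
E
python3 - <<'E'
from h import *
a=arm.get_image('scene');b=arm.get_image('side')
for n,i in(('scene',a),('side',b)):
    save(i['color'],n+'0.png'); print({k:np.round(v,3).tolist() for k,v in i.items() if k!='color'})
np.save('scene.npy',a,allow_pickle=True);np.save('side.npy',b,allow_pickle=True)
print(arm.get_state())
E
```

```text
pics
{'fx': 434.598, 'fy': 434.598, 'cx': 284.881, 'cy': 210.243, 'xyz': [1.337, -0.273, 0.78], 'rotation': [0.711, 0.551, 1.187]}
{'fx': 442.921, 'fy': 442.921, 'cx': 284.732, 'cy': 219.039, 'xyz': [0.302, -0.758, 0.955], 'rotation': [0.713, -0.117, -0.317]}
{'time': 0.1, 'joints': array([ 1.26397331e+00,  4.23792118e-01,  1.63064651e+00, -4.04081153e-06,
        1.08859640e+00, -1.90018178e-02]), 'joint_velocities': array([-0.00064484, -0.00045734, -0.00255627, -0.00130039,  0.00014412,
        0.00040362]), 'joint_torque': array([ 3.78562681e-04, -5.58426368e+01, -2.82444531e+01,  4.66336644e-05,
        3.00898755e-03,  6.24167598e-07]), 'ee_pos': array([0.17726798, 0.59890557, 0.30319311]), 'tcp_rot': array([-4.50513476e-01, -3.10888876e+00,  2.23642155e-03]), 'wrist_force': array([ 0.13902371, -0.30982856, -0.08491991]), 'ft_torque': array([-0.01960749, -0.03902703,  0.02556351]), 'grip_force': 0.0, 'opening': 0.08539603510761472}
```

View pics/scene0.png

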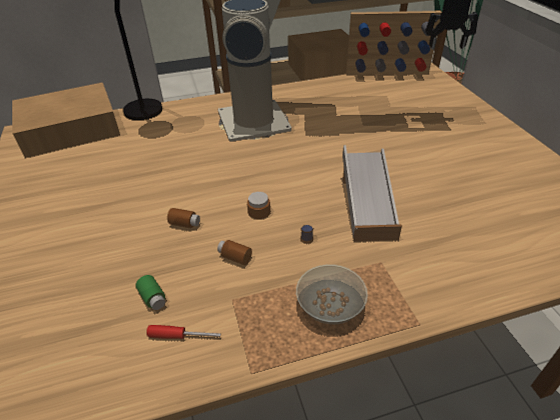

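View pics/side0.png

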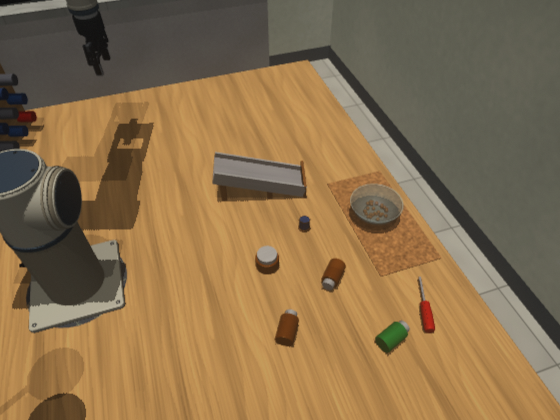

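The scene view shows the amber slender jars at about (183,218) and (235,252), the squat jar at (259,205), the green look-alike at (150,292), and the chute from (365,150) down to its end stop at (378,232). The side view shows the amber jars at (288,327) and (334,274), the squat at (267,260), the green at (392,336), and the chute from (215,170) to its stop at (303,178).

What could be taken for a slender bead jar, by scene pixel: amber (183,218) yes; amber (235,252) yes; green (150,292) look-alike, no; squat (259,205), no; the screwdriver (red) and the small blue item (307,234), no. A close crop will check the choice and which chute wall is which.

```bash
cat >> h.py <<'E'
def tri(pa,a,pb,b):
    o1,d1=ray(a,*pa);o2,d2=ray(b,*pb)
    s=np.linalg.lstsq(np.c_[d1,-d2],o2-o1,rcond=None)[0]
    p,q=o1+s[0]*d1,o2+s[1]*d2; return (p+q)/2,np.linalg.norm(p-q)
E
python3 - <<'E'
from h import *
a=np.load('scene.npy',allow_pickle=True).item();b=np.load('side.npy',allow_pickle=True).item()
C=lambda i,x0,y0,w,h,W,H:cv2.resize(i['color'][y0:y0+h,x0:x0+w],(W,H),interpolation=cv2.INTER_CUBIC)
save(np.vstack([np.hstack([C(a,335,140,75,110,205,300),C(a,140,180,145,96,453,300),]),C(b,195,145,125,57,658,300)]),'crop.png')
for n,i in(('scene',a),('side',b)):
    h=cv2.cvtColor(i['color'],cv2.COLOR_RGB2HSV)
    m=cv2.inRange(h,(3,150,30),(14,255,160)); m=cv2.morphologyEx(m,cv2.MORPH_OPEN,np.ones((3,3)))
    k,_,st,ce=cv2.connectedComponentsWithStats(m)
    for j in range(1,k):
        if 100<st[j,4]<1500:
            cn=np.argwhere((_==j))[:,::-1].astype(np.float32); r=cv2.minAreaRect(cn)
            print(n,ce[j].round(1),st[j,4],np.round(r[0],1),np.round(r[1],1),round(r[2]),plane(i,*ce[j],.022).round(3))
E
```

```text
scene [179.2 216.2] 324 [179.1 216.6] [22.9 15.3] 9 [ 0.456 -0.307  0.022]
scene [234.3 250.2] 366 [233.7 250.7] [24.1 17.5] 22 [ 0.618 -0.196  0.022]
side [334.5 269.7] 338 [334.5 270. ] [16.1 22.8] 27 [ 0.629 -0.187  0.022]
side [264.3 267.5] 113 [263.7 267.6] [18.5  9.3] 17 [ 0.462 -0.122  0.022]
side [424.6 318.8] 185 [424.1 317.7] [33.2 10.6] 68 [ 0.774 -0.384  0.022]
side [286.9 328. ] 488 [286.7 328.7] [18.2 30.6] 14 [ 0.461 -0.301  0.022]
```

View pics/crop.png

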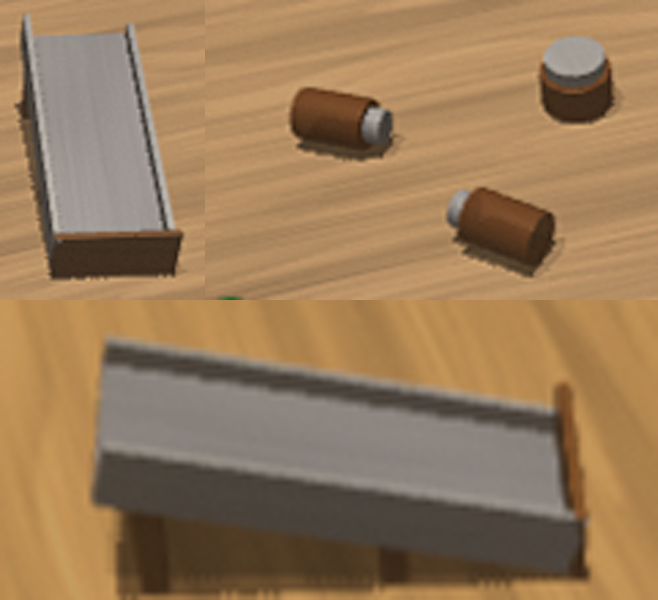

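The crop confirms both amber slender jars: scene (183,218) has its cap to the right (197,221) and (235,252) has its cap to the left (221,246). The left wall in the scene view is the taller one, so the low lip is the right wall, towards +y. That agrees with a right-handed frame. Next I triangulate the corners and caps.

Run:
```python
from h import *
a=np.load('scene.npy',allow_pickle=True).item();b=np.load('side.npy',allow_pickle=True).item()
P={'stopTall':((354.4,227.3),(305.2,185.9)),'stopLip':((401.2,225.1),(302.3,161.1)),'topTall':((344.9,145.5),(214.9,173.5)),'topLip':((382.6,149.2),(215.3,152.6)),
'jar1body':((181.6,217.4),(286.9,327)),'jar1cap':((197,220.6),(292.5,313)),'jar2body':((237,252),(334.5,271)),'jar2cap':((221.3,246.2),(327,285)),'squat':((259,198),(267,253))}
for k,(u,v) in P.items():
    p,e=tri(u,a,v,b); print(k,p.round(3),round(e,4))
print(arm.tip_extent)
s=arm.get_state();print(R.from_rotvec(s['tcp_rot']).as_matrix().round(3).tolist())
w=arm.get_image('wrist');print({k:np.round(v,4).tolist() for k,v in w.items() if k!='color'})
```

```text
stopTall [0.656 0.096 0.047] 0.0026
stopLip [0.686 0.204 0.047] 0.0022
topTall [0.41  0.168 0.111] 0.0027
topLip [0.435 0.274 0.093] 0.0005
jar1body [ 0.462 -0.301  0.023] 0.0028
jar1cap [ 0.486 -0.267  0.021] 0.0026
jar2body [ 0.627 -0.191  0.023] 0.0006
jar2cap [ 0.594 -0.222  0.02 ] 0.0003
squat [ 0.478 -0.098  0.046] 0.0006
0.0726
[[-0.959, 0.284, -0.0], [0.284, 0.959, -0.001], [0.0, -0.001, -1.0]]
{'fx': 325.1923, 'fy': 325.1923, 'cx': 279.7077, 'cy': 207.0629, 'T_tool_cam': [[-0.0001, 0.95, 0.3124, 0.0816], [1.0, -0.0002, 0.0011, -0.0], [0.0011, 0.3124, -0.95, -0.07], [0.0, 0.0, 0.0, 1.0]]}
```

Emit:
arm_command([
  [[-0.485,-0.325,0,54,0.0854],[-0.485,-0.325,0,54,0.0854],[-0.485,-0.325,0,54,0.0854],[-0.485,-0.325,0,54,0.0854],[-0.485,-0.325,0,54,0.0854],[-0.485,-0.325,0,54,0.0854],[-0.485,-0.325,0,54,0.0854],[-0.485,-0.325,0,54,0.0854],[-0.529,-0.782,0,108,0.0854],[-0.529,-0.782,0,108,0.0854],[-0.529,-0.782,0,108,0.0854],[-0.529,-0.782,0,108,0.0854],[-0.529,-0.782,0,108,0.0854],[-0.529,-0.782,0,108,0.0854],[-0.529,-0.782,0,108,0.0854],[-0.529,-0.782,0,108,0.0854],[-0.529,-0.782,0,108,0.0854],[-0.529,-0.782,0,108,0.0854],[-0.529,-0.782,0,108,0.0854],[-0.529,-0.782,0,108,0.0854]],
])

```text
time: 2.65
ee_pos: [0.4629, -0.2992, 0.3039]
tcp_rot: [-2.778, -1.466, 0.0]
wrist_force: [0.2, 0.7, -1.0]
opening: 0.0857
grip_force: 0.0
```

```bash
cat >> h.py <<'E'
def wrist(name=None):
    s=arm.get_state(); w=arm.get_image('wrist'); M=rotm(s['tcp_rot']); T=np.array(w['T_tool_cam'])
    if name: save(w['color'],name)
    def pix2plane(u,v,z):
        du,dv=u-w['cx'],v-w['cy']; r=np.hypot(du,dv)+1e-9; t=r/w['fx']
        d=np.array([np.sin(t)*du/r,-np.sin(t)*dv/r,-np.cos(t)])
        d=M@(T[:3,:3]@d); o=M@T[:3,3]+s['ee_pos']; return o+d*(z-o[2])/d[2]
    return s,w,M,pix2plane
def amber(s,w,f,amin=300):
    h=cv2.cvtColor(w['color'],cv2.COLOR_RGB2HSV)
    m=cv2.morphologyEx(cv2.inRange(h,(3,150,25),(14,255,170)),cv2.MORPH_OPEN,np.ones((5,5)))
    cs,_=cv2.findContours(m,cv2.RETR_EXTERNAL,cv2.CHAIN_APPROX_NONE)
    for c in cs:
        if cv2.contourArea(c)<amin: continue
        q=np.array([f(*p,.022)[:2] for p in c[:,0]]); r=cv2.minAreaRect((q*1000).astype(np.float32))
        B=cv2.boxPoints(r)
        print('pix',c[:,0].mean(0).round(),'area',cv2.contourArea(c),'centre',np.round(r[0],1),'size',np.round(r[1],1),'ang of side0',round(r[2],1))
E
python3 - <<'E'
from h import *
s,w,M,f=wrist('w1.png'); print(s['time'],s['ee_pos'].round(4),M[:,0].round(3),s['joints'].round(3)); amber(s,w,f)
E
```

```text
2.65 [ 0.4629 -0.2992  0.3039] [0.565 0.825 0.   ] [-0.595  0.315  1.794  0.     1.032  0.004]
pix [279. 184.] area 1710.5 centre [ 456.2 -306. ] size [66.7 43.1] ang of side0 57.9
pix [512.  92.] area 489.0 centre [ 772.2 -368.2] size [70.6 20.3] ang of side0 64.6
pix [347.  21.] area 1601.5 centre [ 620.9 -193.5] size [56.4 44.1] ang of side0 47.7
```

View pics/w1.png

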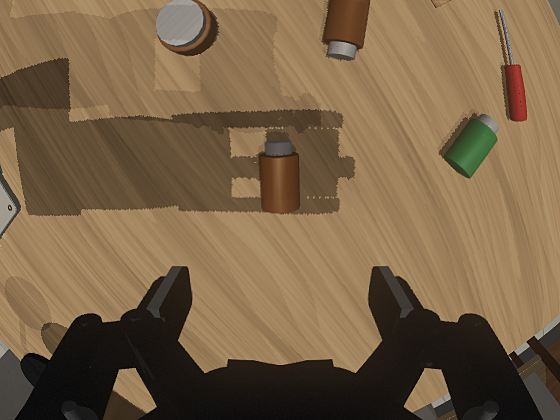

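The close view shows jar a at (279,184) with its cap up the image, the squat jar at (187,25), jar b at (347,25) with its cap towards us, and the green look-alike at (472,145). Its measured size of 67 x 43 mm fits the body. I'll correct the position, go down and grip.

Emit:
arm_command([
  [[-0.009,-0.002,0.06,-2,0.0854],[-0.009,-0.002,0.12,-2,0.0854],[-0.009,-0.002,0.17,-2,0.0854],[-0.009,-0.002,0.2,-2,0.0854],[-0.009,-0.002,0.223,-2,0.0854],[-0.009,-0.002,0.223,-2,0.0854],[-0.009,-0.002,0.223,-2,0.0854],[-0.009,-0.002,0.223,-2,0.03],[-0.009,-0.002,0.223,-2,0.03],[-0.009,-0.002,0.223,-2,0.03],[-0.009,-0.002,0.223,-2,0.03],[-0.009,-0.002,0.223,-2,0.03],[-0.009,-0.002,0.223,-2,0.03],[-0.009,-0.002,0.223,-2,0.03]],
])

```text
time: 4.45
ee_pos: [0.4562, -0.3072, 0.0821]
tcp_rot: [2.754, 1.51, 0.001]
wrist_force: [-2.0, 2.0, 9.4]
opening: 0.042
grip_force: 59.6
```

Emit:
arm_command([
  [[0,0,-0.03,0,0.03],[0,0,-0.09,0,0.03],[0,0,-0.15,0,0.03],[0,0,-0.2,0,0.03],[0.05,-0.024,-0.22,-2,0.03],[0.1,-0.048,-0.22,-4,0.03],[0.15,-0.072,-0.22,-6,0.03],[0.2,-0.096,-0.22,-8,0.03],[0.25,-0.121,-0.22,-10,0.03],[0.3,-0.145,-0.22,-12,0.03],[0.35,-0.17,-0.22,-14,0.03],[0.4,-0.194,-0.22,-16,0.03],[0.43,-0.209,-0.22,-16.7,0.03],[0.448,-0.217,-0.22,-16.7,0.03],[0.448,-0.217,-0.22,-16.7,0.03],[0.448,-0.217,-0.22,-16.7,0.03],[0.448,-0.217,-0.22,-16.7,0.03]],
])

```text
time: 6.58
ee_pos: [0.5135, 0.1863, 0.3009]
tcp_rot: [2.507, 1.893, -0.001]
wrist_force: [-0.6, 0.2, -0.5]
opening: 0.0422
grip_force: 61.6
```

Run:
```python
from h import *
s,w,M,f=wrist('w2.png'); a=arm.get_image('scene'); save(np.hstack([cv2.resize(w['color'],(400,300)),cv2.resize(a['color'][60:270,220:500],(400,300))]),'c2.png')
print(s['ee_pos'].round(4),M[:,0].round(3),s['joints'].round(3),s['opening'],s['grip_force'])
o=np.array([.5625,.241,0]);X=np.array([.962,-.272,0]);Y=np.array([.272,.962,0]);Z=np.array([0,0,1])
T=np.array(w['T_tool_cam'])
# predicted pixels of lip/tall top edges in the wrist picture
for n,p in (('topLip',o-.13*X+[0,0,.098]),('topTall',o-.13*X-.114*Y+[0,0,.117]),('stopLip',o+.13*X+[0,0,.05]),('stopTall',o+.13*X-.114*Y+[0,0,.05])):
    c=T[:3,:3].T@(M.T@(p-s['ee_pos'])-T[:3,3]); r=np.hypot(c[0],c[1]); t=np.arctan2(r,-c[2]); print(n,round(w['cx']+w['fx']*t*c[0]/r,1),round(w['cy']-w['fy']*t*c[1]/r,1), 'scene',np.round(proj(a,p),1))
```

```text
[0.5135 0.1863 0.3009] [ 0.274  0.962 -0.   ] [ 0.326  0.312  1.807 -0.     1.023  0.604] 0.04216115379178129 61.60484075546265
topLip 168.3 123.8 scene [384.2 148. ]
topTall 173.5 253.7 scene [343.8 143.3]
stopLip 434.9 124.2 scene [402.  224.8]
stopTall 423.9 225.3 scene [354.8 226.1]
```

View pics/w2.png

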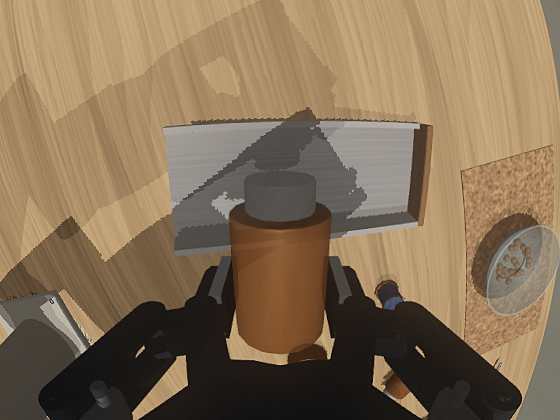

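The wrist view shows jar a gripped square with its cap at (280,190), towards the lip at the upper edge. The chute corners are within about 4 px of prediction. The jar sits about 7 mm ahead of the TCP along tool x, so I'll shift back 5 mm, lower and release.

Emit:
arm_command([
  [[-0.005,0,0.05,0,0.03],[-0.005,0,0.1,0,0.03],[-0.005,0,0.135,0,0.03],[-0.005,0,0.15,0,0.03],[-0.005,0,0.158,0,0.03],[-0.005,0,0.158,0,0.03],[-0.005,0,0.158,0,0.03],[-0.005,0,0.158,0,0.06],[-0.005,0,0.158,0,0.06],[-0.005,0,0.158,0,0.06],[-0.005,0,0.158,0,0.06],[-0.005,0,0.15,0,0.06],[-0.005,0,0.14,0,0.06],[-0.005,0,0.13,0,0.06],[-0.005,0,0.11,0,0.06],[-0.005,0,0.07,0,0.07],[-0.005,0,0.02,0,0.0854],[-0.005,0,0,0,0.0854],[-0.005,0,0,0,0.0854]],
])

```text
time: 9.05
ee_pos: [0.5128, 0.1829, 0.3032]
tcp_rot: [2.504, 1.894, 0.006]
wrist_force: [0.6, 0.4, -0.8]
opening: 0.0852
grip_force: 0.0
```

Run:
```python
from h import *
s,w,M,f=wrist('w3.png'); amber(s,w,f)
print(s['ee_pos'].round(4),s['joints'].round(3))
a=arm.get_image('side');save(a['color'],'s3.png')
```

```text
pix [410. 184.] area 808.5 centre [659.3 133.3] size [69.8 23.5] ang of side0 77.8
[0.5128 0.1829 0.3032] [0.321 0.305 1.812 0.    1.021 0.596]
```

View pics/w3.png

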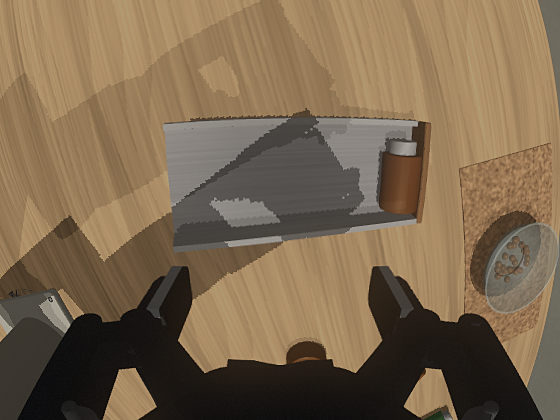

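Jar a lies against the stop at (400,180) with its cap towards the lip. Next, go above jar b.

Emit:
arm_command([
  [[-0.329,0.212,0,27,0.0854],[-0.329,0.212,0,27,0.0854],[-0.329,0.212,0,27,0.0854],[-0.329,0.212,0,27,0.0854],[-0.329,0.212,0,27,0.0854],[-0.329,0.212,0,27,0.0854],[-0.329,0.212,0,27,0.0854],[-0.329,0.212,0,27,0.0854],[-0.329,0.212,0,27,0.0854],[-0.329,0.212,0,27,0.0854],[-0.329,0.212,0,27,0.0854]],
])

```text
time: 10.52
ee_pos: [0.6266, -0.1904, 0.3012]
tcp_rot: [2.878, 1.26, 0.0]
wrist_force: [-0.2, -0.3, 0.5]
opening: 0.0851
grip_force: 0.0
```

Run:
```python
from h import *
s,w,M,f=wrist('w4.png'); amber(s,w,f)
print(s['time'],s['ee_pos'].round(4),M[:,0].round(3),s['joints'].round(3))
```

```text
pix [463. 200.] area 441.0 centre [ 776.6 -366.1] size [78.6 16.4] ang of side0 70.8
pix [289. 184.] area 900.0 centre [ 626.7 -203.5] size [64.8 20.6] ang of side0 45.6
pix [268. 184.] area 797.5 centre [ 610.  -188.1] size [64.2 19.2] ang of side0 47.1
10.525 [ 0.6266 -0.1904  0.3012] [0.678 0.735 0.   ] [-0.313  0.47   1.562  0.     1.11   0.432]
```

View pics/w4.png

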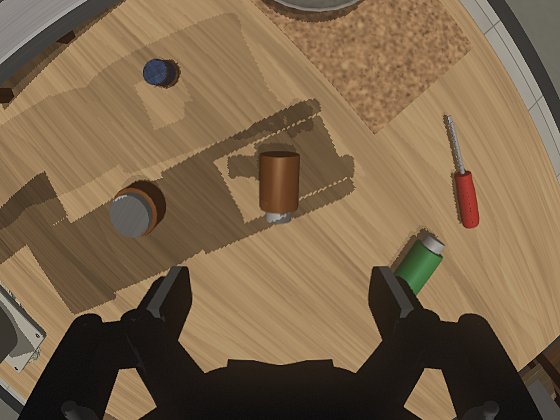

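Jar b is at (279,183) with its cap at (278,216), pointing back towards the gripper. The squat jar at (132,213) and the green look-alike at (418,263) are well clear of the fingers.

Emit:
arm_command([
  [[-0.004,-0.002,0.06,1,0.0854],[-0.004,-0.002,0.12,1,0.0854],[-0.004,-0.002,0.17,1,0.0854],[-0.004,-0.002,0.2,1,0.0854],[-0.004,-0.002,0.219,1,0.0854],[-0.004,-0.002,0.219,1,0.0854],[-0.004,-0.002,0.219,1,0.0854],[-0.004,-0.002,0.219,1,0.03],[-0.004,-0.002,0.219,1,0.03],[-0.004,-0.002,0.219,1,0.03],[-0.004,-0.002,0.219,1,0.03],[-0.004,-0.002,0.219,1,0.03],[-0.004,-0.002,0.219,1,0.03],[-0.004,-0.002,0.219,1,0.03],[-0.004,-0.002,0.17,1,0.03],[-0.004,-0.002,0.11,1,0.03],[-0.004,-0.002,0.05,1,0.03],[-0.004,-0.002,0,1,0.03],[-0.004,-0.002,0,1,0.03]],
])

```text
time: 12.95
ee_pos: [0.6243, -0.1939, 0.3064]
tcp_rot: [2.884, 1.23, 0.011]
wrist_force: [0.5, 0.2, -1.9]
opening: 0.0423
grip_force: 61.3
```

Emit:
arm_command([
  [[0.01,-0.02,0,-10,0.03],[0.02,-0.04,0,-20,0.03],[0.03,-0.06,0,-30,0.03],[0.04,-0.08,0,-40,0.03],[0.05,-0.1,0,-50,0.03],[0.06,-0.12,0,-60,0.03],[0.07,-0.14,0,-70,0.03],[0.08,-0.16,0,-80,0.03],[0.09,-0.18,0,-90,0.03],[0.1,-0.2,0,-100,0.03],[0.1,-0.2,0,-104,0.03],[0.1,-0.2,0,-104,0.03]],
])

```text
time: 14.45
ee_pos: [0.5465, 0.0176, 0.2998]
tcp_rot: [-0.807, -3.034, 0.001]
wrist_force: [-0.1, 0.3, -0.3]
opening: 0.042
grip_force: 61.2
```

Run:
```python
from h import *
s=arm.get_state();M=rotm(s['tcp_rot']);print(s['ee_pos'].round(4),s['joints'].round(3),np.degrees(np.arctan2(M[1,0],M[0,0])))
d=np.array([.4778,.1984,s['ee_pos'][2]])-s['ee_pos'];print(M.T@d)
```

```text
[0.5465 0.0176 0.2998] [ 0.01   0.315  1.806 -0.     1.023 -1.04 ] 150.19902776473683
[1.49495893e-01 1.22715175e-01 1.23439453e-04]
```

Emit:
arm_command([
  [[0.015,0.012,0,-10,0.03],[0.03,0.025,0,-20,0.03],[0.045,0.037,0,-30,0.03],[0.06,0.049,0,-40,0.03],[0.075,0.062,0,-50,0.03],[0.09,0.074,0,-60,0.03],[0.105,0.086,0,-70,0.03],[0.12,0.099,0,-80,0.03],[0.135,0.111,0,-90,0.03],[0.149,0.123,0,-100,0.03],[0.149,0.123,0,-104,0.03],[0.149,0.123,0,-104,0.03],[0.149,0.123,0,-104,0.03]],
])

```text
time: 16.08
ee_pos: [0.479, 0.1978, 0.3006]
tcp_rot: [1.892, -2.508, -0.0]
wrist_force: [-0.2, 0.2, -0.6]
opening: 0.0421
grip_force: 61.2
```

Run:
```python
from h import *
s,w,M,f=wrist('w5.png'); print(s['ee_pos'].round(4),s['joints'].round(3),np.degrees(np.arctan2(M[1,0],M[0,0])),s['opening'])
o=np.array([.5625,.241,0]);X=np.array([.962,-.272,0]);Y=np.array([.272,.962,0]); d=s['ee_pos']-o; print('chute xy of tcp',d@X,d@Y)
```

```text
[0.479  0.1978 0.3006] [ 0.369  0.271  1.867 -0.     1.004 -2.495] -105.9416776199057 0.0420893203414769
chute xy of tcp -0.06853976599861777 -0.06425205310628396
```

View pics/w5.png

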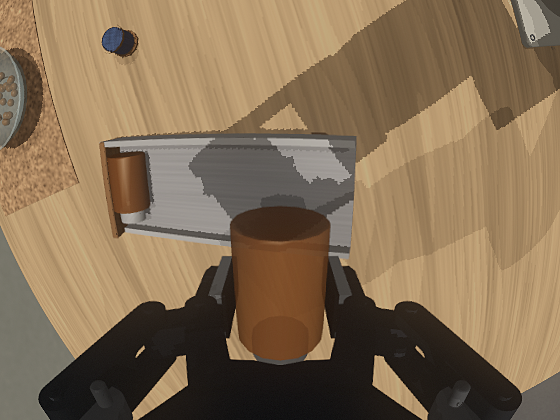

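Jar b is gripped square with its cap towards the lip (bottom of the image), and jar a rests at the stop at (127,185). I'll lower and release.

Emit:
arm_command([
  [[-0.004,0,0.05,0,0.03],[-0.004,0,0.1,0,0.03],[-0.004,0,0.125,0,0.03],[-0.004,0,0.14,0,0.03],[-0.004,0,0.148,0,0.03],[-0.004,0,0.148,0,0.03],[-0.004,0,0.148,0,0.03],[-0.004,0,0.148,0,0.06],[-0.004,0,0.148,0,0.06],[-0.004,0,0.148,0,0.06],[-0.004,0,0.148,0,0.06],[-0.004,0,0.14,0,0.06],[-0.004,0,0.13,0,0.06],[-0.004,0,0.12,0,0.06],[-0.004,0,0.1,0,0.06],[-0.004,0,0.06,0,0.07],[-0.004,0,0.02,0,0.0854],[-0.004,0,0,0,0.0854],[-0.004,0,0,0,0.0854],[-0.004,0,0,0,0.0854]],
])

```text
time: 18.62
ee_pos: [0.4796, 0.2018, 0.3003]
tcp_rot: [1.895, -2.505, -0.001]
wrist_force: [-0.3, -0.0, -0.5]
opening: 0.0856
grip_force: 0.0
```

Run:
```python
from h import *
s,w,M,f=wrist(); a=arm.get_image('scene')
save(np.hstack([cv2.resize(w['color'],(400,300)),cv2.resize(a['color'][120:270,220:420],(400,300))]),'c6.png'); print(s['joint_velocities'].round(3))
```

```text
[-0.001  0.017  0.007 -0.     0.     0.   ]
```

View pics/c6.png

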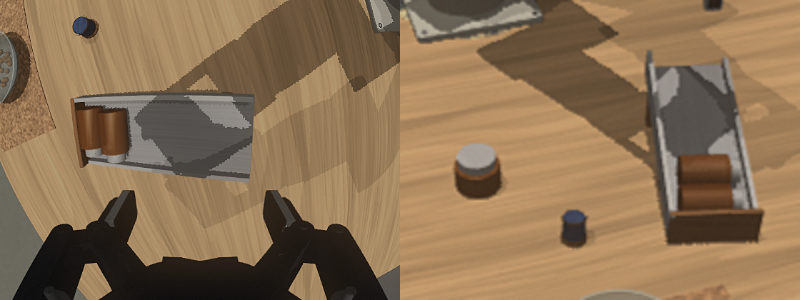

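Both jars lie across the chute at the stop, at (90,130) and (113,135) in the left half, with their caps towards the lip. The squat jar is still standing where it was.

```bash
python3 -c "
from station import arm
print(arm.sign_off())"
```

```text
the job is handed in; nothing more can be done
None
```

Both slender jars lie across the chute with their caps towards the low lip, one against the end stop and the other behind it. The squat jar and the green look-alike were not touched, and the job was handed in at about 19 s.

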